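Cairn on a brick footing

ROBOT

A 7-joint arm with a two-finger parallel gripper is mounted at the origin on a cart in front of the work surface, level with it; the furniture and walls round the work are solid. World frame = base frame: x ahead of the robot, y to its left, z up, the work surface at z = 0. Lengths are in m, angles in rad, forces in N, time in s.
With the tool pointing down it reaches from about 0.35 to 0.9 m from the base axis. Payload 8.1 kg.
Tool frame: the origin (TCP) lies at the very end of the fingers, on their centre line; the grasp point (between the pads) lies ctrl.pinch_z behind it (ctrl.pinch_z is the distance from the TCP to the grasp point, in m); z points along the fingers, y is the line along which they close (so a half turn about z gives the same grasp; the last joint's range is limited). The gripper opens to 92 mm and grips with 3 to 60 N. Pads are 19 mm wide; open, the fingers measure 130 mm over their backs; the gripper's body (75 mm by 190 mm) begins 47 mm behind the grasp point.
Start: joints at [-1.349, 0.434, 0.025, 1.573, -0.012, 1.134, -0.075], TCP at [0.199, 0.592, 0.227] pointing down, gripper open.
Joint ranges: [-2.62, 2.62], [-0.44, 2.09], [-1.27, 1.32], [0.08, 2.57], [-1.32, 4.46], [0.12, 2], [-2.74, 2.74]. Speed limits (rad/s): [2.22, 2.22, 3.01, 3.01, 3.14, 3.14, 3.14].

INTERFACE

Orientations are given as a rotation vector (axis times angle).
In Python, from station import ctrl, effector, kinematics, eyes, job gives the robot as it stands. Calls block until the motion is done:
- ctrl.move_ptp(position, orientation): joint-space move of the TCP to a pose.
- ctrl.movel(position, feed=0.15, rotation=None, guard=None): straight line of the TCP; rotation=None keeps the orientation; feed is the mean speed in m/s. With guard (N) it stops when the force on the tool has changed by that much, and returns True; else False.
- ctrl.move_j(angles): joint-space move.
- effector.gripper_open() and effector.close_gripper(squeeze=None): open the fingers fully, or close them until they stop; squeeze is the grip in N (None keeps the last).
- ctrl.hold(seconds).
- kinematics.inverse_kinematics(position, orientation): joint angles nearest the present ones, or None.
- ctrl.sense(): the state.
- eyes.capture(name): name is "scene" or "top"; returns the picture (400x640x3 uint8, red, green, blue); there is no depth.
- eyes.camera_params(name): a dict with "fx", "fy", "cx", "cy" (pixels), "k1" (the pictures are not rectified: a ray, as slopes to the right and down, at radius r is drawn at 1 + k1 r^2 times it, then the intrinsics apply), "position" and "rotation" of the camera in the world. Camera axes: x right, y down, z forward; pixel columns grow to the right and rows downward; lengths in m; the calibration is good to about 2 mm. A picture is of the moment at which its call begins. camera_params takes no time and is no camera call.
A pose or a line that the arm cannot do raises ctrl.MotionError and nothing moves.
- job.close_job(): hands the job in; it is judged then, once.
The state is a dict: "time": time; "qpos": joint angles; "joint_vel": joint speeds; "joint_torque": joint torques, N m; "position": TCP position; "orientation": TCP orientation; "contact_force": force on the tool from outside, world axes, zero at the start; "wrist_torque": the same for the moment, N m; "opening": opening from 0.0 (shut) to 1.0 (fully open); "finger_force": force on a finger pad.
Only numpy, scipy, OpenCV 4.12 (cv2) and the standard library are available. Lean on these libraries where they do the work, as an engineer would, in place of code of your own. Each camera call takes 0.05 s, during which the arm holds its last target. There are 200 camera calls.

TASK

Build the little cairn for the landscape model. First lay the four bricks flat on the pallet in the painted pinwheel, one in each outline, then stack all the stones that are there on top, centred over the middle of the pallet, bed down, the broadest lowest and the smallest at the top. Turn each stone so that its wedge shape makes up for the slope of the one under it and the cairn rises without leaning; leave it standing by itself and leave the other things on the table where they are.

Things in the scene. Friction and masses are not known exactly. Their poses are not given: they have to be found in the camera images.
- pallet: small fixed wooden pallet slab, 170 x 170 mm, 16 mm thick, its top painted with the blue outlines of four bricks in a pinwheel round a central square, and a small blue cross at the centre. Origin at the centre of its underside, z up
- pallet_mid (a point): centre of the pallet's top face, marked by the blue cross; z up
- bay0 (a point): centre of one of the four painted brick outlines (84 x 44 mm), on the pallet's top face. x runs along its length, y towards the side of the open central gap (44 x 44 mm), which borders the +y side from 2 to 46 mm along +x of this point. Neighbouring outlines are 4 mm apart. Any brick may go in any outline, either end first
- bay1 (a point): centre of one of the four painted brick outlines (84 x 44 mm), on the pallet's top face. x runs along its length, y towards the side of the open central gap (44 x 44 mm), which borders the +y side from 2 to 46 mm along +x of this point. Neighbouring outlines are 4 mm apart. Any brick may go in any outline, either end first
- bay2 (a point): centre of one of the four painted brick outlines (84 x 44 mm), on the pallet's top face. x runs along its length, y towards the side of the open central gap (44 x 44 mm), which borders the +y side from 2 to 46 mm along +x of this point. Neighbouring outlines are 4 mm apart. Any brick may go in any outline, either end first
- bay3 (a point): centre of one of the four painted brick outlines (84 x 44 mm), on the pallet's top face. x runs along its length, y towards the side of the open central gap (44 x 44 mm), which borders the +y side from 2 to 46 mm along +x of this point. Neighbouring outlines are 4 mm apart. Any brick may go in any outline, either end first
- brick0: terracotta brick with three dark round marks on top, 84 x 44 x 28 mm (x, y, z), 160 g before variation. All four are alike; they start to the right, in front of a blue toolbox (about 0.2 m high, nearest edge 0.63 m ahead, right of the pallet) that a carried brick or the hand must not hit. Origin at the centre of its underside, x along its length, z up
- brick1: terracotta brick with three dark round marks on top, 84 x 44 x 28 mm (x, y, z), 160 g before variation. All four are alike; they start to the right, in front of a blue toolbox (about 0.2 m high, nearest edge 0.63 m ahead, right of the pallet) that a carried brick or the hand must not hit. Origin at the centre of its underside, x along its length, z up
- brick2: terracotta brick with three dark round marks on top, 84 x 44 x 28 mm (x, y, z), 160 g before variation. All four are alike; they start to the right, in front of a blue toolbox (about 0.2 m high, nearest edge 0.63 m ahead, right of the pallet) that a carried brick or the hand must not hit. Origin at the centre of its underside, x along its length, z up
- brick3: terracotta brick with three dark round marks on top, 84 x 44 x 28 mm (x, y, z), 160 g before variation. All four are alike; they start to the right, in front of a blue toolbox (about 0.2 m high, nearest edge 0.63 m ahead, right of the pallet) that a carried brick or the hand must not hit. Origin at the centre of its underside, x along its length, z up
- stone0: dark blue-grey flat-bedded wedge stone, 92 x 60 mm, about 320 g; size rank 0 (0 largest, 3 smallest). Top slopes up 0.14 rad to +x: 25 mm thick at the -x end, 31 mid, 37 at +x. Flat upright sides 60 mm apart face +y and -y (middle 52 mm), good for gripping; ends broken at odd angles. Origin at the middle of its bed, z square to the bed. May be absent
- top0 (a point): centre of the sloping top face of stone0, 31 mm above the middle of its bed; z square to that face, x up the slope towards the thick end. Absent with its stone
- stone1: ochre flat-bedded wedge stone, 84 x 57 mm, about 270 g; size rank 1 (0 largest, 3 smallest). Top slopes up 0.14 rad to +x: 24 mm thick at the -x end, 30 mid, 36 at +x. Flat upright sides 57 mm apart face +y and -y (middle 47 mm), good for gripping; ends broken at odd angles. Origin at the middle of its bed, z square to the bed. May be absent
- top1 (a point): centre of the sloping top face of stone1, 30 mm above the middle of its bed; z square to that face, x up the slope towards the thick end. Absent with its stone
- stone2: red-brown flat-bedded wedge stone, 76 x 54 mm, about 210 g; size rank 2 (0 largest, 3 smallest). Top slopes up 0.14 rad to +x: 23 mm thick at the -x end, 28 mid, 33 at +x. Flat upright sides 54 mm apart face +y and -y (middle 43 mm), good for gripping; ends broken at odd angles. Origin at the middle of its bed, z square to the bed. May be absent
- top2 (a point): centre of the sloping top face of stone2, 28 mm above the middle of its bed; z square to that face, x up the slope towards the thick end. Absent with its stone
- stone3: pale cream flat-bedded wedge stone, 66 x 48 mm, about 140 g; size rank 3 (0 largest, 3 smallest). Top slopes up 0.14 rad to +x: 21 mm thick at the -x end, 26 mid, 31 at +x. Flat upright sides 48 mm apart face +y and -y (middle 37 mm), good for gripping; ends broken at odd angles. Origin at the middle of its bed, z square to the bed. Always there
- top3 (a point): centre of the sloping top face of stone3, 26 mm above the middle of its bed; z square to that face, x up the slope towards the thick end
- pencil: red pencil, 142 mm long, 7 mm thick; bystander, to be left alone; origin at the centre of its underside
- wood_rib: wooden rib with a finger hole, 59 x 84 x 6 mm; bystander, to be left alone; origin at the centre of its underside
- tape_blue_roll: roll of blue masking tape, 104 mm across, 24 mm high; bystander, to be left alone; origin at the centre of its underside

How it is judged:
On the way, in this order (a step that is already met when the one before it is completed fails the run):
1. all four bricks lie in the painted outlines (((horizontal distance between brick0 and bay0 below 0.008 m and angle between the x axis of brick0 and the x axis of bay0, either way round below 0.12 rad and angle between brick0's own z axis and vertical below 0.1 rad and z of brick0 in the frame of pallet_mid below 0.004 m) or (horizontal distance between brick1 and bay0 below 0.008 m and angle between the x axis of brick1 and the x axis of bay0, either way round below 0.12 rad and angle between brick1's own z axis and vertical below 0.1 rad and z of brick1 in the frame of pallet_mid below 0.004 m) or (horizontal distance between brick2 and bay0 below 0.008 m and angle between the x axis of brick2 and the x axis of bay0, either way round below 0.12 rad and angle between brick2's own z axis and vertical below 0.1 rad and z of brick2 in the frame of pallet_mid below 0.004 m) or (horizontal distance between brick3 and bay0 below 0.008 m and angle between the x axis of brick3 and the x axis of bay0, either way round below 0.12 rad and angle between brick3's own z axis and vertical below 0.1 rad and z of brick3 in the frame of pallet_mid below 0.004 m)) and ((horizontal distance between brick0 and bay1 below 0.008 m and angle between the x axis of brick0 and the x axis of bay1, either way round below 0.12 rad and angle between brick0's own z axis and vertical below 0.1 rad and z of brick0 in the frame of pallet_mid below 0.004 m) or (horizontal distance between brick1 and bay1 below 0.008 m and angle between the x axis of brick1 and the x axis of bay1, either way round below 0.12 rad and angle between brick1's own z axis and vertical below 0.1 rad and z of brick1 in the frame of pallet_mid below 0.004 m) or (horizontal distance between brick2 and bay1 below 0.008 m and angle between the x axis of brick2 and the x axis of bay1, either way round below 0.12 rad and angle between brick2's own z axis and vertical below 0.1 rad and z of brick2 in the frame of pallet_mid below 0.004 m) or (horizontal distance between brick3 and bay1 below 0.008 m and angle between the x axis of brick3 and the x axis of bay1, either way round below 0.12 rad and angle between brick3's own z axis and vertical below 0.1 rad and z of brick3 in the frame of pallet_mid below 0.004 m)) and ((horizontal distance between brick0 and bay2 below 0.008 m and angle between the x axis of brick0 and the x axis of bay2, either way round below 0.12 rad and angle between brick0's own z axis and vertical below 0.1 rad and z of brick0 in the frame of pallet_mid below 0.004 m) or (horizontal distance between brick1 and bay2 below 0.008 m and angle between the x axis of brick1 and the x axis of bay2, either way round below 0.12 rad and angle between brick1's own z axis and vertical below 0.1 rad and z of brick1 in the frame of pallet_mid below 0.004 m) or (horizontal distance between brick2 and bay2 below 0.008 m and angle between the x axis of brick2 and the x axis of bay2, either way round below 0.12 rad and angle between brick2's own z axis and vertical below 0.1 rad and z of brick2 in the frame of pallet_mid below 0.004 m) or (horizontal distance between brick3 and bay2 below 0.008 m and angle between the x axis of brick3 and the x axis of bay2, either way round below 0.12 rad and angle between brick3's own z axis and vertical below 0.1 rad and z of brick3 in the frame of pallet_mid below 0.004 m)) and ((horizontal distance between brick0 and bay3 below 0.008 m and angle between the x axis of brick0 and the x axis of bay3, either way round below 0.12 rad and angle between brick0's own z axis and vertical below 0.1 rad and z of brick0 in the frame of pallet_mid below 0.004 m) or (horizontal distance between brick1 and bay3 below 0.008 m and angle between the x axis of brick1 and the x axis of bay3, either way round below 0.12 rad and angle between brick1's own z axis and vertical below 0.1 rad and z of brick1 in the frame of pallet_mid below 0.004 m) or (horizontal distance between brick2 and bay3 below 0.008 m and angle between the x axis of brick2 and the x axis of bay3, either way round below 0.12 rad and angle between brick2's own z axis and vertical below 0.1 rad and z of brick2 in the frame of pallet_mid below 0.004 m) or (horizontal distance between brick3 and bay3 below 0.008 m and angle between the x axis of brick3 and the x axis of bay3, either way round below 0.12 rad and angle between brick3's own z axis and vertical below 0.1 rad and z of brick3 in the frame of pallet_mid below 0.004 m))), for 0.2 s.
2. a stone rests in the middle of the brick footing (all of step 1 and ((horizontal distance between stone0 and pallet_mid below 0.022 m and z of stone0 in the frame of pallet_mid above 0.022 m and angle between each of stone0, top0's own z axis and vertical below 0.19 rad and linear speed of stone0 below 0.03 m/s) or (horizontal distance between stone1 and pallet_mid below 0.022 m and z of stone1 in the frame of pallet_mid above 0.022 m and angle between each of stone1, top1's own z axis and vertical below 0.19 rad and linear speed of stone1 below 0.03 m/s) or (horizontal distance between stone2 and pallet_mid below 0.022 m and z of stone2 in the frame of pallet_mid above 0.022 m and angle between each of stone2, top2's own z axis and vertical below 0.19 rad and linear speed of stone2 below 0.03 m/s) or (horizontal distance between stone3 and pallet_mid below 0.022 m and z of stone3 in the frame of pallet_mid above 0.022 m and angle between each of stone3, top3's own z axis and vertical below 0.19 rad and linear speed of stone3 below 0.03 m/s))), for 0.2 s.
At the end, for the whole second after the job is handed in: a brick lies flat in each outline (centre within 8 mm, 0.12 rad); every stone present stands at rest in one stack on the bricks, its origin within 22 mm of the pallet's centre in plan, each stone above every larger one, no bed or top face sloping over 0.19 rad; nothing is held (all of step 1 and linear speed of each of brick0, brick1, brick2, brick3, stone0, stone1, stone2, stone3 below 0.03 m/s and horizontal distance between each of stone0, stone1, stone2, stone3 and pallet_mid below 0.022 m and z of each of stone0, stone1, stone2, stone3 in the frame of pallet_mid above 0.022 m and angle between each of stone0, top0, stone1, top1, stone2, top2, stone3, top3's own z axis and vertical below 0.19 rad and z of each of stone1, stone2, stone3 in the frame of stone0 above 0.012 m and z of each of stone2, stone3 in the frame of stone1 above 0.012 m and z of stone3 in the frame of stone2 above 0.012 m); the robot touches nothing.
It fails at once if the pencil is moved more than 3 cm (distance of pencil from where it was at the start of the episode above 0.03 m).
It fails at once if the wood rib is moved more than 3 cm (distance of wood_rib from where it was at the start of the episode above 0.03 m).
It fails at once if the tape blue roll is moved more than 3 cm (distance of tape_blue_roll from where it was at the start of the episode above 0.03 m).
Of stone0, stone1, stone2 only 1 to 3 are there at a start; the rules pass over those that are not, and their reading is None.
At some moment in a run one of stone3 may be knocked a few centimetres aside while the robot is not near it.
Once in a run the grip may slacken for a moment while it holds something.
It also fails if it takes over 210 s, if anything falls off the work surface, if the arm or the gripper's body presses on something with over 40 N, if the wrist force passes 120 N, or if a joint passes its speed limit or range.

## Working session

There is one attempt and no reset: what is moved stays moved. The work goes in short steps, each a Python script; the robot and the scene stay as the last script left them, time stands still between calls to the robot, and variables do not carry over. Pictures are saved under pics/ and viewed, at most 14 in all, crops included, and the job is handed in when it is done.

```bash
ls; mkdir -p pics; python3 - <<'E'
from station import ctrl, effector, kinematics, eyes, job
import cv2
for n in ("scene","top"):
    im=eyes.capture(n); cv2.imwrite(f"pics/{n}0.png",im[:,:,::-1]); print(n,eyes.camera_params(n))
print(ctrl.sense(),ctrl.pinch_z)
E
```

```text
pics
scene {'fx': 392.6226294649235, 'fy': 392.6226294649235, 'cx': 317.56412660528343, 'cy': 206.42508983145427, 'k1': -0.0808575412747399, 'position': array([-0.0626024 , -0.65904451,  0.45434139]), 'rotation': array([-1.87260534,  0.8209464 , -0.51539427])}
top {'fx': 418.73209076011426, 'fy': 418.73209076011426, 'cx': 319.1320180014278, 'cy': 191.28358782517452, 'k1': -0.008062333892552396, 'position': array([ 0.41891612, -0.05522946,  1.17228656]), 'rotation': array([-2.11688003,  2.17120458, -0.14271271])}
{'time': 0.1, 'qpos': array([-1.34857954,  0.43512598,  0.02496496,  1.57400462, -0.01155547,
        1.1340606 , -0.07509246]), 'joint_vel': array([-2.34736804e-05, -2.51085382e-03,  3.82445259e-04, -6.25348534e-04,
        1.51332597e-03, -1.38603990e-04,  4.25415858e-04]), 'joint_torque': array([ 2.93921083e-03, -6.69126391e+01,  9.87759791e-01, -3.15143859e+01,
       -6.04165345e-02,  3.74228158e-02,  6.07187098e-05]), 'position': array([0.19936755, 0.59184291, 0.22604095]), 'orientation': array([-5.08024342e-01, -3.10017447e+00,  2.28242950e-03]), 'contact_force': array([-0.26899851, -0.26037343, -0.39282784]), 'wrist_torque': array([ 0.0175837 , -0.05908016, -0.00478741]), 'finger_force': 0.0, 'opening': 0.9989217743800864} 0.0188
```

View pics/top0.png

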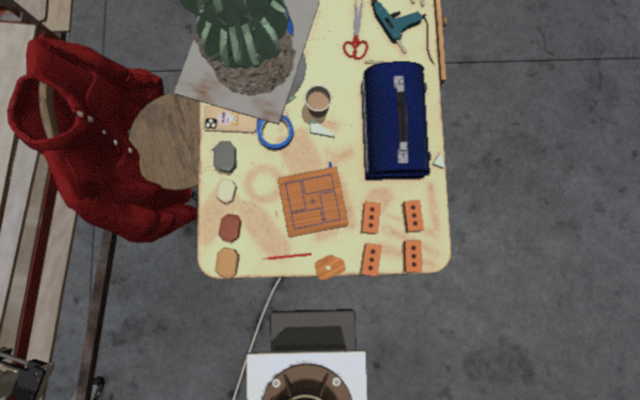

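View pics/scene0.png

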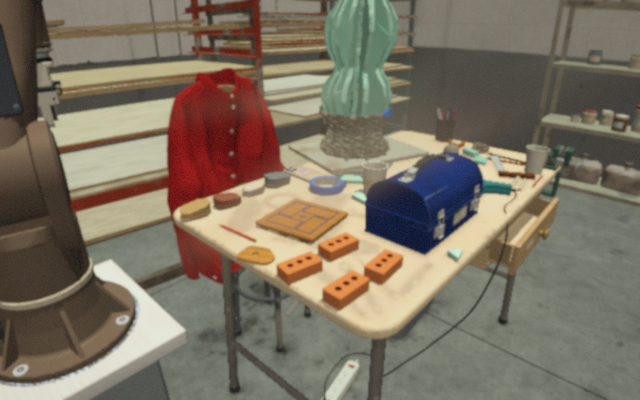

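The top view shows the pallet at (313,201), four bricks at (371,217), (414,215), (371,259) and (412,256), and four stones in the left column: blue-grey (224,156), cream (226,190), red-brown (230,228) and ochre (228,263). All of them are present. The toolbox is at (395,120). The scene view shows the same things from the right. Next I need close crops to see the stone wedges and the pinwheel handedness.

```bash
python3 - <<'E'
import cv2, numpy as np
t=cv2.imread("pics/top0.png"); s=cv2.imread("pics/scene0.png")
a=cv2.resize(t[140:285,205:350],None,fx=4,fy=4,interpolation=cv2.INTER_CUBIC)
cv2.imwrite("pics/c1.png",a)
b=cv2.resize(s[160:230,170:300],None,fx=6,fy=6,interpolation=cv2.INTER_CUBIC)
cv2.imwrite("pics/c2.png",b)
E
```

```text
(no output)
```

View pics/c1.png

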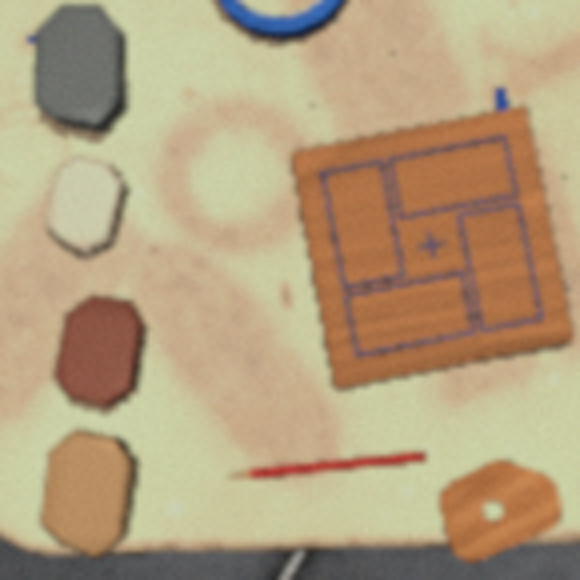

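View pics/c2.png

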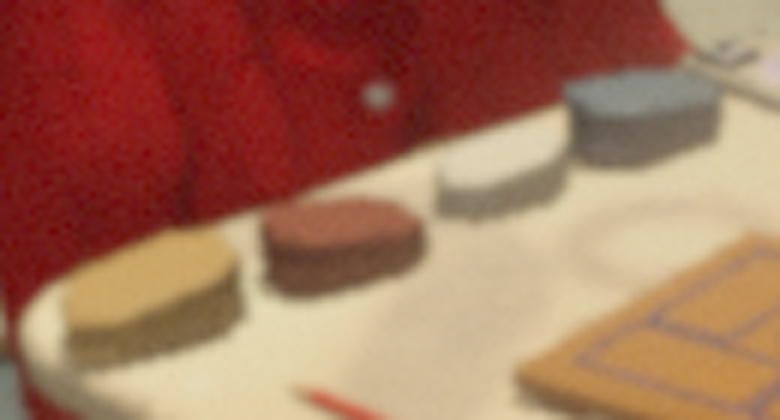

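The close crops show the pinwheel on the pallet with its cross at crop (432,243). The scene crop shows the wedges. Comparing the top rim with the base line, grey and red-brown are thick at the near (-x) end. Ochre and cream are thick at the far (+x) end. That already alternates for the stack, so no half turns are needed.

```bash
cat > h.py <<'E'
import numpy as np, cv2
from scipy.spatial.transform import Rotation as R
from station import ctrl, effector, kinematics, eyes, job
def cast(name,px,z):
    p=eyes.camera_params(name)
    K=np.array([[p['fx'],0,p['cx']],[0,p['fy'],p['cy']],[0,0,1.]])
    u=cv2.undistortPoints(np.float64(px).reshape(-1,1,2),K,np.array([p['k1'],0,0,0.])).reshape(-1,2)
    d=R.from_rotvec(p['rotation']).apply(np.c_[u,np.ones(len(u))]); o=p['position']
    return (o+d*((z-o[2])/d[:,2])[:,None])[:,:2]
def rect(pts):
    c,(w,h),_=r=cv2.minAreaRect(np.float32(pts*1000)); b=cv2.boxPoints(r)/1000
    e=b[1]-b[0],b[2]-b[1]; l=max(e,key=np.linalg.norm); a=np.arctan2(l[1],l[0])
    return np.array(c)/1000,sorted((round(w),round(h))),(a+np.pi/2)%np.pi-np.pi/2
def mask(name,im,lo,hi,box):
    m=cv2.inRange(cv2.cvtColor(im,cv2.COLOR_RGB2HSV),lo,hi); k=np.zeros_like(m)
    x0,y0,x1,y1=box; k[y0:y1,x0:x1]=m[y0:y1,x0:x1]; return k
def blobs(m,amin):
    n,l,s,c=cv2.connectedComponentsWithStats(m); return [(l==i,s[i,4],c[i]) for i in range(1,n) if s[i,4]>=amin]
def contour(b):
    return max(cv2.findContours(b.astype(np.uint8),0,cv2.CHAIN_APPROX_NONE)[0],key=len)[:,0,:]
E
cat > look.py <<'E'
from h import *
T=cv2.imread("pics/top0.png")[:,:,::-1].copy(); S=cv2.imread("pics/scene0.png")[:,:,::-1].copy()
hs=cv2.cvtColor(T,cv2.COLOR_RGB2HSV)
for p in [(224,156),(236,156),(226,190),(230,228),(240,228),(228,258),(371,230),(371,217),(313,190),(326,225),(210,200)]: print(p,hs[p[1],p[0]],end=' ')
print()
# bricks: body by colour, dots inside
for n,im,box in (("top",T,(355,190,432,285)),("scene",S,(265,225,415,315))):
    m=mask(n,im,(3,120,70),(14,255,255),box)
    m=cv2.morphologyEx(m,cv2.MORPH_CLOSE,np.ones((5,5)))
    for b,a,c in blobs(m,100):
        g=im.sum(2).astype(int); k=cv2.erode(b.astype(np.uint8),np.ones((3,3)))>0
        top=np.median(g[k]); print(n,"body",c.round(),a,"top",rect(cast(n,contour(b),.028)))
        d=((g<top*.6)&k).astype(np.uint8)
        print("   dots",[(cast(n,cc,.028)[0].round(4).tolist(),int(aa)) for _,aa,cc in blobs(d,2)])
# pallet lines
for n,im,box in (("top",T,(270,155,360,245)),("scene",S,(250,192,355,245))):
    h=cv2.cvtColor(im,cv2.COLOR_RGB2HSV)
    i=im.astype(int); m=np.zeros(i.shape[:2],bool); x0,y0,x1,y1=box
    o=mask(n,im,(3,100,60),(20,255,255),box)
    o=cv2.morphologyEx(o,cv2.MORPH_CLOSE,np.ones((5,5)))
    bb=max(blobs(o,100),key=lambda t:t[1])[0]; print(n,"slab",rect(cast(n,contour(bb),.016)))
    r=(i[:,:,2]-i[:,:,0]>-25)&(cv2.erode(bb.astype(np.uint8),np.ones((7,7)))>0)
    q=np.argwhere(r)[:,::-1]; P=cast(n,q,.016); print("  lines",len(q),rect(P))
    c=rect(P)[0]; near=P[np.linalg.norm(P-c,axis=1)<.013]; print("  cross",len(near),near.mean(0) if len(near) else 0)
E
python3 look.py
```

```text
(224, 156) [ 38   9 114] (236, 156) [ 31  49 147] (226, 190) [ 29  40 204] (230, 228) [  7 132 139] (240, 228) [ 22  65 130] (228, 258) [ 15 119 184] (371, 230) [ 11 151 198] (371, 217) [  6 119  71] (313, 190) [ 12 146 177] (326, 225) [ 13 152 174] (210, 200) [ 20  73 202] 
top body [413. 215.] 500 top (array([ 0.50861908, -0.30175354]), [46, 82], np.float32(0.074284315))
   dots [([0.5314, -0.3028], 9), ([0.5093, -0.3048], 8), ([0.4877, -0.3067], 9)]
top body [370. 217.] 484 top (array([ 0.50695819, -0.18631976]), [44, 83], np.float32(-0.12939751))
   dots [([0.529, -0.1912], 9), ([0.5072, -0.1876], 9), ([0.4857, -0.1843], 8)]
top body [412. 256.] 531 top (array([ 0.39926285, -0.29447894]), [46, 80], np.float32(-0.025288701))
   dots [([0.4222, -0.2979], 9), ([0.3995, -0.2968], 11), ([0.3777, -0.2964], 10)]
top body [371. 260.] 509 top (array([ 0.39253171, -0.18185332]), [44, 83], np.float32(-0.18095195))
   dots [([0.4146, -0.1877], 10), ([0.3933, -0.1828], 10), ([0.3714, -0.1792], 8)]
scene body [297. 229.] 171 top (array([ 0.4888996 , -0.08898557]), [43, 100], np.float32(-0.8329
[... 997 characters left out ...]
y", line 7, in cast
    u=cv2.undistortPoints(np.float64(px).reshape(-1,1,2),K,np.array([p['k1'],0,0,0.])).reshape(-1,2)
      ~~~~~~~~~~~~~~~~~~~^^^^^^^^^^^^^^^^^^^^^^^^^^^^^^^^^^^^^^^^^^^^^^^^^^^^^^^^^^^^^
cv2.error: OpenCV(4.12.0) /io/opencv/modules/calib3d/src/undistort.dispatch.cpp:347: error: (-215:Assertion failed) CV_IS_MAT(_src) && CV_IS_MAT(_dst) && (_src->rows == 1 || _src->cols == 1) && (_dst->rows == 1 || _dst->cols == 1) && _src->cols + _src->rows - 1 == _dst->rows + _dst->cols - 1 && (CV_MAT_TYPE(_src->type) == CV_32FC2 || CV_MAT_TYPE(_src->type) == CV_64FC2) && (CV_MAT_TYPE(_dst->type) == CV_32FC2 || CV_MAT_TYPE(_dst->type) == CV_64FC2) in function 'cvUndistortPointsInternal'
```

Dots from both views agree within 2 mm. The pallet centre is (0.557,-0.028) with yaw 0.172, and the slab measures 170x170 as it should. I'll place the first brick.

```bash
cat >> h.py <<'E'
C=np.array([.5573,-.0280]); TH=.172
def ori(psi,tilt=0):  # tilt: about tool y (closing line)
    return (R.from_euler('z',psi)*R.from_euler('x',np.pi)*R.from_euler('y',tilt)).as_rotvec()
def rot(a): return np.array([[np.cos(a),-np.sin(a)],[np.sin(a),np.cos(a)]])
def pick(xy,psi,z,f=50,hover=.15,w=None):
    o=ori(psi); ctrl.move_ptp([*xy,hover],o); ctrl.movel([*xy,z],feed=.12); effector.close_gripper(f)
    op=ctrl.sense()['opening']; ctrl.movel([*xy,hover],feed=.15); s=ctrl.sense()
    print("grip opening mm %.1f -> %.1f force %.0f t=%.1f"%(op*92,s['opening']*92,s['finger_force'],s['time']))
def place(xy,psi,z,hover=.15,tilt=0,up=None,extra=.004):
    o=ori(psi,tilt); ctrl.move_ptp([*xy,hover],o); ctrl.movel([*xy,z+.012],feed=.15)
    g=ctrl.movel([*xy,z-extra],feed=.025,guard=6); s=ctrl.sense()
    print("touch",g,"dz %.1f mm opening %.1f"%((s['position'][2]-z)*1e3,s['opening']*92))
    effector.gripper_open(); ctrl.movel([*xy,up or hover],feed=.2); print("t=%.1f"%ctrl.sense()['time'])
BR=[((.5095,-.3040),.085),((.5073,-.1877),-.158),((.4003,-.2963),-.025),((.394,-.1825),-.19)]
BAY=[((44,-24),90),((24,44),180),((-44,24),270),((-24,-44),0)]
def brick(i,j,off=.018,out=.001,zt=.004):
    (c,phi),(b,deg)=BR[i],BAY[j]; s=1 if deg in(90,0) else -1
    psi=TH+(np.pi/2 if deg in (90,270) else 0)
    d=rot(phi)@[1,0]; pick(np.array(c)+s*off*d,phi,zt)
    be=TH+np.radians(deg); p=C+rot(TH)@(np.array(b)/1000)+rot(be)@[off,-out]
    place(p,psi,.016+zt)
E
python3 - <<'E'
from h import *
brick(1,1)
im=eyes.capture("top"); cv2.imwrite("pics/t1.png",im[:,:,::-1]); s=eyes.capture("scene"); cv2.imwrite("pics/s1.png",s[:,:,::-1])
a=cv2.resize(im[130:290,200:430],None,fx=3,fy=3); cv2.imwrite("pics/t1c.png",a[:,:,::-1])
E
```

```text
grip opening mm 43.8 -> 43.6 force 50 t=6.3
touch True dz -0.1 mm opening 44.1
t=10.3
```

View pics/t1c.png

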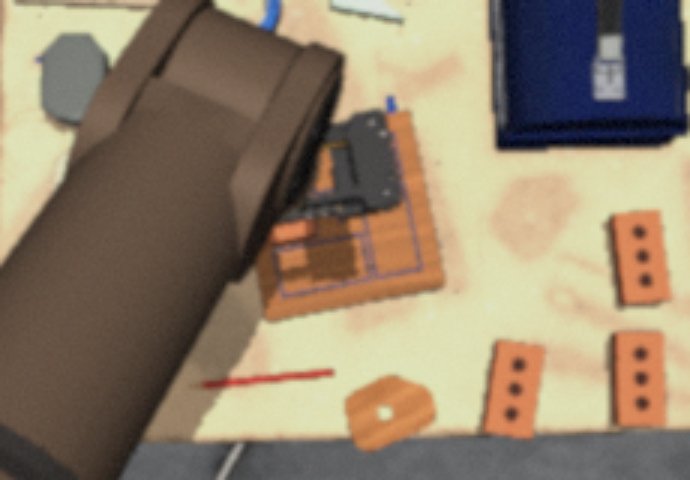

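The brick landed in the upper-left bay at about crop (295,235), partly hidden by the arm. The other bricks have not moved. I'll place the next two and then measure the dots.

```bash
cat > chk.py <<'E'
from h import *
import sys
def bricks_on_pallet(im,z=.044):
    g=im.sum(2).astype(int); x0,y0,x1,y1=270,155,360,245
    m=np.zeros(g.shape,np.uint8); m[y0:y1,x0:x1]=((g<250)[y0:y1,x0:x1])
    P=[cast("top",c,z)[0] for _,a,c in blobs(m,3) if a<20]; P=[p for p in P if np.abs(rot(-TH)@(p-C)).max()<.075]
    for b,deg in BAY:
        q=C+rot(TH)@(np.array(b)/1000); n=[p for p in P if np.linalg.norm(p-q)<.035]
        if len(n)>=3:
            L=np.array([(rot(-TH-np.radians(deg))@(p-q)) for p in n]); v=np.linalg.svd(L-L.mean(0))[2][0]
            print(b,len(n),"err mm (bay frame)",(L.mean(0)*1e3).round(1),"ang %.3f"%np.arctan(v[1]/v[0]))
        else: print(b,len(n),"dots")
if __name__=="__main__":
    im=eyes.capture("top"); cv2.imwrite(f"pics/{sys.argv[1]}.png",im[:,:,::-1]); bricks_on_pallet(im)
E
python3 - <<'E'
from h import *
from chk import bricks_on_pallet
brick(3,3); brick(0,0)
ctrl.move_ptp([.4003,-.2963,.2],ori(-.025)); im=eyes.capture("top"); cv2.imwrite("pics/t2.png",im[:,:,::-1]); bricks_on_pallet(im)
E
```

```text
grip opening mm 43.7 -> 43.9 force 50 t=14.7
touch True dz -0.1 mm opening 43.9
t=18.7
grip opening mm 44.2 -> 43.8 force 50 t=22.9
touch True dz -0.2 mm opening 43.9
t=27.2
(44, -24) 3 err mm (bay frame) [ 0.2 -1.2] ang -0.010
(24, 44) 3 err mm (bay frame) [-0.2 -1.3] ang 0.010
(-44, 24) 0 dots
(-24, -44) 5 err mm (bay frame) [1.2 8.7] ang 0.174
```

```bash
python3 - <<'E'
from h import *
from chk import bricks_on_pallet
brick(2,2)
ctrl.move_ptp([.45,.20,.3],ori(0)); ctrl.hold(.2)
im=eyes.capture("top"); cv2.imwrite("pics/t3.png",im[:,:,::-1]); bricks_on_pallet(im)
cv2.imwrite("pics/t3c.png",cv2.resize(im[130:290,200:430],None,fx=3,fy=3)[:,:,::-1]); print(ctrl.sense()['time'])
E
```

```text
grip opening mm 43.6 -> 43.8 force 50 t=32.1
touch True dz -0.2 mm opening 43.8
t=36.4
(44, -24) 3 err mm (bay frame) [ 0.2 -0.7] ang -0.002
(24, 44) 3 err mm (bay frame) [-0.1 -1.2] ang 0.019
(-44, 24) 3 err mm (bay frame) [ 0.3 -0.9] ang -0.012
(-24, -44) 4 err mm (bay frame) [4.2 5.1] ang 0.371
38.6
```

View pics/t3c.png

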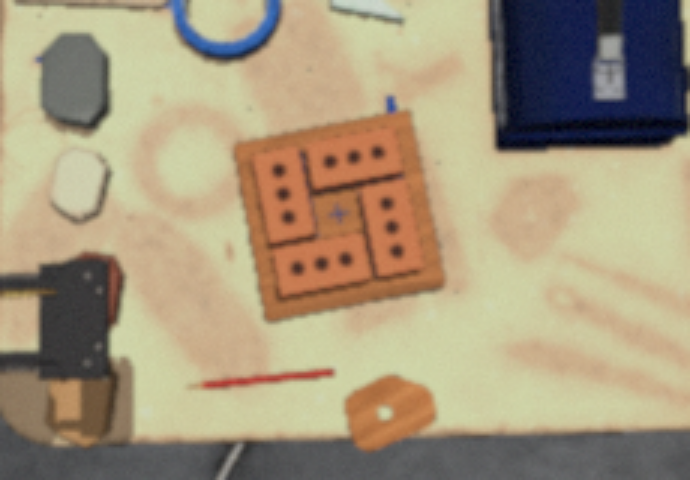

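All four bricks sit in their outlines in a neat pinwheel (crop 335,215). The fourth reading was skewed by a shadow blob in the gap. The stones are next, measured from the unobstructed first picture.

```bash
cat > st.py <<'E'
from h import *
H=[.031,.030,.028,.026]; PX=[(224,156),(228,258),(230,228),(226,190)]
SIZE=[(92,60),(84,57),(76,54),(66,48)]
def stone(im,i,px=None):
    x,y=px or PX[i]; I=cv2.cvtColor(cv2.GaussianBlur(im,(3,3),0),cv2.COLOR_RGB2LAB).astype(int); ref=np.median(I[y-2:y+3,x-2:x+3].reshape(-1,3),0)
    m=(np.linalg.norm((I-ref)*[.6,1.5,1.5],axis=2)<17); k=np.zeros_like(m); k[y-22:y+23,x-20:x+21]=m[y-22:y+23,x-20:x+21]
    l=cv2.connectedComponents(k.astype(np.uint8),connectivity=4)[1]; b=l==l[y,x]
    P=cast("top",contour(b),H[i])
    best=None  # yaw: direction along which the flats line up, from hull edges
    c=cv2.approxPolyDP(np.float32(P*1000),3,True)[:,0]; e=np.roll(c,-1,0)-c; L=np.linalg.norm(e,axis=1)
    a=[(round(float(l)),round(float((np.arctan2(v[1],v[0])+np.pi/2)%np.pi-np.pi/2),2)) for l,v in sorted(zip(L,e),key=lambda t:-t[0])[:3]]
    return rect(P),int(b.sum()),a,P
if __name__=="__main__":
    im=cv2.imread("pics/top0.png")[:,:,::-1].copy()
    for i in range(4):
        r,n,a,P=stone(im,i); print(i,SIZE[i],r[0].round(4),r[1],"yaw %.3f"%r[2],n,a)
E
python3 st.py
```

```text
0 (92, 60) [0.688  0.2172] [65, 81] yaw 0.004 546 [(40, 0.01), (37, 0.0), (30, -0.85)]
1 (84, 57) [0.3946 0.2095] [53, 76] yaw -0.135 497 [(43, -0.12), (40, -0.13), (28, 1.26)]
2 (76, 54) [0.4891 0.2011] [50, 71] yaw -0.191 429 [(50, -0.16), (44, -0.18), (25, 1.33)]
3 (66, 48) [0.5932 0.2111] [112, 126] yaw -0.000 1207 [(101, 0.01), (93, 0.0), (37, -0.22)]
```

```bash
python3 - <<'E'
from h import *
pick((.688,.217),.005,.006,hover=.2)
place(C,0.,.044+.006,hover=.2)
ctrl.move_ptp([.39,.21,.2],ori(-.13)); ctrl.hold(.2)
for n in ("top","scene"):
    im=eyes.capture(n); cv2.imwrite(f"pics/{n}4.png",im[:,:,::-1])
    c=im[130:290,200:430] if n=="top" else im[120:250,170:400]
    cv2.imwrite(f"pics/{n}4c.png",cv2.resize(c,None,fx=3,fy=3)[:,:,::-1])
E
```

```text
grip opening mm 59.9 -> 60.0 force 50 t=43.4
touch True dz -0.2 mm opening 59.7
t=47.7
```

```bash
python3 - <<'E'
import cv2,numpy as np
a=cv2.imread("pics/top4c.png");b=cv2.imread("pics/scene4c.png")
w=max(a.shape[1],b.shape[1]); f=lambda i:cv2.copyMakeBorder(i,0,0,0,w-i.shape[1],0)
cv2.imwrite("pics/m4.png",cv2.resize(np.vstack([f(a),f(b)]),None,fx=.69,fy=.69))
E
```

```text
(no output)
```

View pics/m4.png

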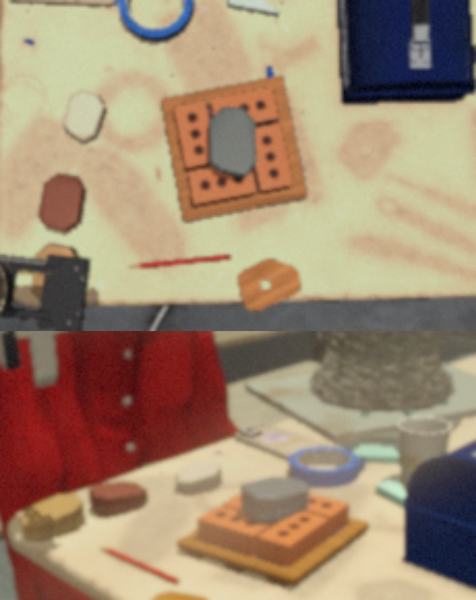

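Stone0 sits on the footing at composite (232,142) with its thick end towards the robot. The cream stone has been knocked to full-image pixel (241,187), so I'll re-measure it before grasping. Stone1 goes on next, tilted to match stone0's slope.

```bash
python3 - <<'E'
from st import *
im=cv2.imread("pics/top4.png")[:,:,::-1].copy()
H[0]=.075; r=stone(im,0,(312,199)); print("stone0",((r[0][0]-C)*1e3).round(1),r[0][1:],r[2])
pick((.3946,.2095),-.13,.006,hover=.2)
t=.14; n=np.array([np.sin(t),np.cos(t)])*.006
place(C+[n[0],0],0.,.075+n[1],hover=.2,tilt=-t,extra=.008)
ctrl.move_ptp([.489,.201,.22],ori(-.17)); ctrl.hold(.2)
a=eyes.capture("top"); b=eyes.capture("scene"); cv2.imwrite("pics/top5.png",a[:,:,::-1]); cv2.imwrite("pics/scene5.png",b[:,:,::-1])
a=cv2.resize(a[140:250,220:360],(560,440))[:300]; b=cv2.resize(b[160:245,240:370],(459,300))
cv2.imwrite("pics/m5.png",cv2.resize(np.hstack([a,b]),None,fx=.78,fy=.78)[:,:,::-1])
E
```

```text
stone0 [ 2.  -0.6] ([53, 83], np.float32(-0.025577307)) [(53, -0.03), (51, -0.02), (32, 1.38)]
grip opening mm 57.0 -> 56.7 force 50 t=53.2
touch True dz 0.1 mm opening 56.9
t=57.4
```

View pics/m5.png

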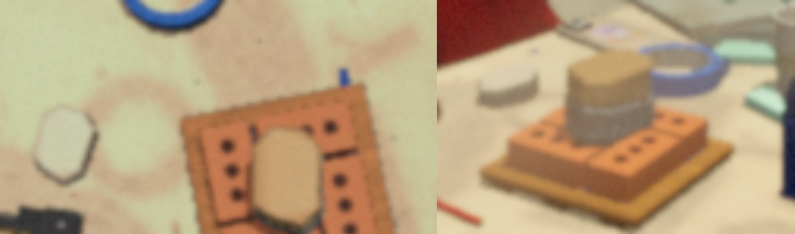

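Stone1 sits flush on stone0 at the expected height, and its top looks level. The cream stone is at full-image pixel (241,187).

```bash
python3 - <<'E'
from st import *
a=cv2.imread("pics/top5.png")[:,:,::-1].copy()
pick((.489,.201),-.17,.006,hover=.24)
place(C,0.,.1047+.006,hover=.24,extra=.008)
ctrl.move_ptp([.45,-.15,.28],ori(0)); ctrl.hold(.2)
im=eyes.capture("top"); b=eyes.capture("scene"); cv2.imwrite("pics/top6.png",im[:,:,::-1]); cv2.imwrite("pics/scene6.png",b[:,:,::-1])
hs=cv2.cvtColor(cv2.GaussianBlur(im,(3,3),0),cv2.COLOR_RGB2HSV)[165:210,218:262]
m=((hs[:,:,1]<58)&(hs[:,:,2]>165)).astype(np.uint8); f=np.zeros((400,640),np.uint8); f[165:210,218:262]=m
for bb,n,c in blobs(f,60):
    P=cast("top",contour(bb),.026); q=cv2.approxPolyDP(np.float32(P*1000),3,True)[:,0]; e=np.roll(q,-1,0)-q
    print(n,c,rect(P),[(int(np.hypot(*v)),round(float(np.arctan2(v[1],v[0])),2)) for v in e])
x=cv2.resize(im[150:220,215:350],(675,350))[:300,:400]; y=cv2.resize(b[150:245,240:370],(410,300))
cv2.imwrite("pics/m6.png",cv2.resize(np.hstack([x,y]),None,fx=.98,fy=.98)[:,:,::-1])
E
```

```text
grip opening mm 53.6 -> 53.5 force 50 t=63.4
touch True dz 0.4 mm opening 53.9
t=67.4
778 [234.37532134 177.6529563 ] (array([0.62021466, 0.18835167]), [85, 93], np.float32(1.5438644)) [(45, -3.13), (5, -1.6), (8, -2.82), (26, -1.92), (15, -2.76), (14, -2.23), (25, -1.49), (37, -0.3), (24, 0.61), (29, -0.72), (92, 1.51)]
137 [257.82481752 183.88321168] (array([0.60971008, 0.12440952]), [22, 56], np.float32(-0.00499475)) [(33, 2.41), (14, 3.14), (22, -2.46), (8, -1.6), (56, -0.01)]
```

View pics/m6.png

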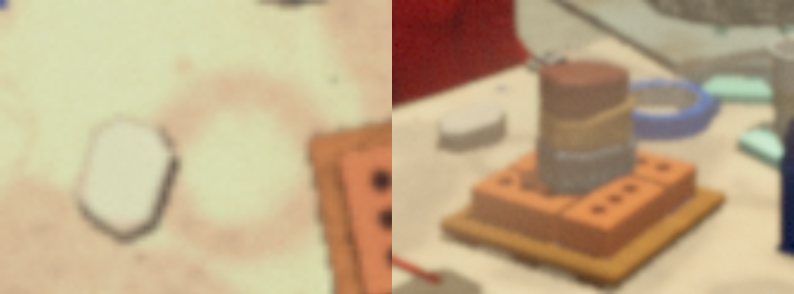

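The stack is straight. The cream stone is at crop (127,177) with flats running from (95,130) to (82,195) and from (173,150) to (160,195). The colour mask merges it with the bright table, so I'll use these outline points.

```bash
python3 - <<'E'
from h import *
q=np.array([(95,128),(125,118),(158,125),(173,150),(160,195),(128,236),(86,208),(82,195)])/4.9+[215,150]
P=cast("top",q,.026); print(rect(P)); a=P[0]-P[7]; b=P[3]-P[4]; psi=np.mean([np.arctan2(v[1],v[0]) for v in(a,b)]); print(np.arctan2(a[1],a[0]),np.arctan2(b[1],b[0]))
c=rect(P)[0]; print(c,psi); assert np.linalg.norm(c-[.605,.171])<.02 and abs(psi+.2)<.12
pick(c,psi,.006,hover=.28,f=40)
t=.14; n=np.array([np.sin(t),np.cos(t)])*.006
place(C+[n[0],0],0.,.1327+n[1],hover=.28,tilt=-t,extra=.008)
ctrl.move_ptp([.42,-.25,.3],ori(0)); ctrl.hold(.5)
im=eyes.capture("top"); b=eyes.capture("scene"); cv2.imwrite("pics/top7.png",im[:,:,::-1]); cv2.imwrite("pics/scene7.png",b[:,:,::-1])
x=cv2.resize(im[150:250,265:360],(380,400)); y=cv2.resize(b[145:245,240:345],(420,400)); cv2.imwrite("pics/m7.png",np.hstack([x,y])[:,:,::-1])
s=ctrl.sense(); print(s['time'],s['contact_force'],s['opening'])
E
```

```text
(array([0.60262354, 0.17039713]), [46, 65], np.float32(-0.23710382))
-0.18627263594869997 -0.2813309304402208
[0.60262354 0.17039713] -0.23380178319446038
grip opening mm 47.9 -> 48.1 force 39 t=74.9
touch True dz 0.3 mm opening 47.8
t=79.0
80.6 [0.527861   0.36505214 0.01364118] 0.9993787809339725
```

View pics/m7.png

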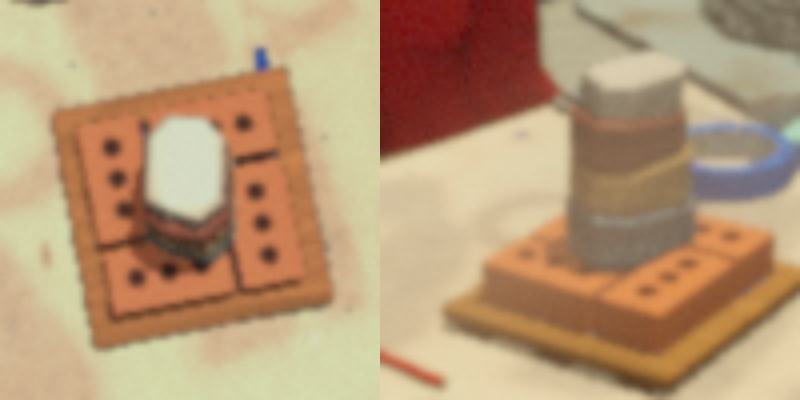

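```bash
python3 - <<'E'
from h import *
print((cast("top",[(311.75,192)],.1585)-C)*1e3)
job.close_job()
E
```

```text
[[ 4.65581535 -2.35753845]]
the job is handed in; nothing more can be done
```

I laid the four bricks in their outlines and stacked all four stones over the pallet centre with alternating wedges. The cairn stands on its own, its top stone about 5 mm off centre; I handed the job in at about 81 s and have seen no verdict yet.

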